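# Put the memory stick away in the wooden box and hook it shut

### The arm

A 6-joint arm with a two-finger parallel gripper is mounted at the origin on a cart in front of the work surface, level with it; the furniture and walls round the work are solid. World frame = base frame: x ahead of the robot, y to its left, z up, the work surface at z = 0. Lengths are in mm, angles in rad, forces in N, time in s.
With the tool pointing down it reaches from about 350 to 875 mm from the base axis. Payload 4.2 kg.
Tool frame: the origin (TCP) lies on the mounting face of the last link; the fingertips stand 173 mm ahead of it and the grasp point (between the pads) lies 155 mm ahead of it; z points along the fingers, y is the direction in which the jaws open and shut (so a half turn about z gives the same grasp; the last joint's range is limited). The gripper opens to 85 mm and grips with 20 to 120 N. Pads are 22 mm wide; open, the fingers measure 114 mm over their backs; the gripper's body (76 mm by 85 mm) begins 54 mm behind the grasp point. The pads swing forward as they close: fully open they stand 13 mm farther back than shut.
Start: joints at [1.37, 0.385, 0.008, 0, -1.194, -0.259], TCP at [277.322, 560.083, 404.712] pointing down, gripper open.
Joint ranges: [-3.14, 3.14], [-1.21, 2.06], [-1.07, 1.41], [-3.16, 2.05], [-2.99, -0.16], [-3.1, 3.1]. Speed limits (rad/s): [2.79, 2.79, 3.14, 3.14, 3.14, 3.14].

### API

Orientations are given as a unit quaternion [x, y, z, w].
In Python, from bench import arm gives the robot as it stands.
- The arm moves only by the shell command python3 -m jog 'ROWS' [OPENING]. ROWS is JSON, a list that holds one entry, the list of rows, each a list of 4 numbers: the shift along the tool's x, y, z in mm, then the turn about the tool's z in degrees. In form: [[[x, y, z, spin], ...]]. A call has exactly 5 rows; each row is the pose to reach, as a shift and turn from the pose measured when the call began, along the tool's axes at that moment; what a row does not reach only later rows make up. A row lasts 1/8 s, in which the tool goes at most 62.5 mm and 10.7 degrees, less where a joint would pass 70% of its speed; a pose out of reach is approached as far as the arm can. A call with a gripper value outside its range is refused whole. OPENING is the finger opening in mm, from 0 to 85.4, set as the call begins (- or left out, the last holds). The fingers move at their own pace and stop on an object; the grip force is fixed at half the most. Time passes only in rows, so rows that repeat a pose let the fingers close, or fill a call up. It gives the time, the measured TCP pose, the force and the opening at its end, in the units of the state.
- arm.read_state(): the state, without advancing time (a new reading comes with each control period).
- arm.get_image(name): name is "side" or "top" or "wrist"; returns (picture, depth): 480x640x3 uint8, blue, green, red; 480x640 float32, mm along the optical axis (not along the pixel's ray), 0 where there is no reading.
- arm.camera_params(name): a dict with "mtx" (3x3 intrinsics, pixels), "k1" (the pictures are not rectified: a ray, as slopes to the right and down, at radius r is drawn at 1 + k1 r^2 times it, then the intrinsics apply), "R" (3x3) and "t" (3): a world point X has camera coordinates R X + t. Camera axes: x right, y down, z forward; pixel columns grow to the right and rows downward; lengths in mm; the calibration is good to about 2 mm. A picture is of the moment at which its call begins: read the wrist's pose just before it. camera_params takes no time and is no camera call; for the wrist camera it gives the pose at the moment of the call.
- arm.job_done(): hands the job in, once; it reports no verdict.
The state is a dict: "clock": time; "joints": joint angles; "joint_vel": joint speeds; "joint_efforts": joint torques, N m; "position": TCP position; "ee_rot": TCP orientation; "contact_force": force on the tool from outside, world axes, zero at the start; "wrist_torque": the same for the moment, N m; "gripper_width": finger opening in mm.
Only numpy, scipy, OpenCV 4.12 (cv2) and the standard library are available. Lean on these libraries where they do the work, as an engineer would, in place of code of your own. Each camera call takes 0.05 s, during which the arm holds its last target.

### The job

Put the memory stick that lies on the notebook into the small wooden box, shut the lid fully, and then swing the brass hook on the lid round until it rests fully home against the upright pin of the catch on the box front. Leave the other things on the desk where they are.

Things in the scene. Friction and masses are not known exactly. Their poses are not given: they have to be found in the camera images.
- memory_stick: black memory stick with a silver plug, 18 x 53 x 8 mm, loose, lying flat on the notebook, 12 g. Origin at the centre of its underside; its y axis runs along its length, with the grippable body from y = -14 to y = +26 mm (the plug is the -y end), z up.
- notebook: closed notebook with a plain tan cover, 210 (x) x 152 (y) x 10 mm (13 at its spiral binding), fixed on the desk. Origin at the centre of its underside.
- box: wooden box fixed on the desk, 112 (x) x 156 (y) x 68 mm with the lid shut. Origin at the centre of its underside, z up, front towards its own -x. Clear inside from x = -45 to +46, y = -68 to +68 mm, floor at z = 9, rim at z = 55 mm. The lid (11 mm thick, z = 56 to 67 mm when shut) is hinged along y at x = +54, z = 56 mm.
- box_lid (a joint): angle of the lid in rad: 0 shut on the box, growing as it opens up and back, up to 1.75. The hinge is stiff: the lid stays where it is left and has to be pushed all the way down.
- lid_edge (a point): middle of the lid's free (front) edge, at half its thickness, 108 mm from the hinge line; z along the lid's outward (top) normal, y as the box's y.
- hook (a joint): angle of the hook in rad: 0 when it points to the box front and rests against the pin; grows to 2.2 as it opens, turning counter-clockwise seen from above the shut lid, towards the lid's middle (box -y), then back. It stays where it is left. With the lid shut its pivot is at box x = -5, y = +45 mm; brass bar 6 mm thick, 70 mm long, 2 to 8 mm above the lid's outer face.
- hook_knob (a point): centre of the round upright grip knob on the hook, 38 mm from the pivot; the knob is 13 mm across, its wide part from 12 to 28 mm above the lid's outer face, this point 20 mm above it. z along the knob's axis.
- pin (a point): top of the upright brass pin of the catch, fixed on a bracket on the box front (box frame x = -66, y = +45 mm), 6 mm thick with an 11 mm head, top at 81 mm above the desk; the hook's bent end reaches round it.
- eraser: eraser in its card sleeve, 23 x 52 x 13 mm, a loose bystander; origin at the centre of its underside.
- mug: white mug with handle, 82 x 112 x 94 mm, a loose bystander; origin at the centre of its underside.
- glue_stick: white upright glue stick, 28 mm across, 91 mm high, a loose bystander; origin at the centre of its underside.
- stapler: black stapler, 34 x 145 x 47 mm, long along its y, a loose bystander; origin at the centre of its underside.
There are look-alikes about, which are no part of the job. What is meant by the memory_stick is not blue, green or purple, and is the smaller of those in its own colour.

How it is judged:
By the outcome, as a careful person would: the job done as asked, in the order asked, and still so for the second after the job is handed in, with the robot touching nothing.
It also fails if it takes over 72 s, if anything falls off the work surface, if the arm or the gripper's body presses on something with over 40 N, if the wrist force passes 120 N, or if a joint passes its speed limit or range.

## Working session

There is one attempt and no reset: what is moved stays moved. The work goes in short steps, Python scripts to look and compute and a shell command to move; the robot and the scene stay as the last step left them, time stands still between calls to the robot, and variables do not carry over. Pictures are saved under pics/ and viewed, and the job is handed in when it is done.

```bash
ls -la; mkdir -p pics
python3 - <<'E'
from bench import arm
import cv2, numpy as np
s=arm.read_state(); print(s)
for n in ("side","top","wrist"):
    p=arm.camera_params(n); print(n,{k:np.round(v,3).tolist() for k,v in p.items()})
    im,d=arm.get_image(n); cv2.imwrite(f"pics/{n}0.png",im); np.save(f"pics/{n}0.npy",d)
E
```

```text
total 12
drwxr-xr-x  3 agent agent 4096 Dec  6 08:45 .
drwxr-xr-x 23 root  root  4096 Dec  6 08:45 ..
drwxr-xr-x  2 agent agent 4096 Dec  6 08:45 pics
{'clock': 0.0, 'joints': array([ 1.36960101e+00,  3.85592650e-01,  6.66321966e-03, -5.23477168e-04,
       -1.19400273e+00, -2.58621708e-01]), 'joint_vel': array([ 0.00096578,  0.00100422,  0.00095265, -0.00123017, -0.00096208,
        0.00153789]), 'joint_efforts': array([ 7.93078857e-05, -3.92288625e+01,  1.88390905e+01,  4.18587148e+00,
       -4.71942229e-03, -2.89868396e-08]), 'position': array([277.23007714, 559.93818976, 403.61037978]), 'ee_rot': array([ 9.73664653e-01, -2.27982331e-01, -2.12515005e-04,  1.07446262e-03]), 'contact_force': array([-0.86421828,  0.05211164, -0.29725584]), 'wrist_torque': array([-0.047116  , -0.03115809,  0.02513064]), 'gripper_width': 85.56074363867144}
side {'mtx': [[571.602, 0.0, 316.135], [0.0, 571.602, 235.688], [0.0, 0.0, 1.0]], 'k1': -0.148, 'R': [[-0.82, -0.573, -0.002], [-0.331, 0.477, -0.814], [0.467, -0.667, -0.58]], 't': [530.493, 234.232, 1275.65]}
top {'mtx': [[560.428, 0.0, 311.441], [0.0, 560.428, 240.713], [0.0, 0.0, 1.0]], 'k1': 0.039, 'R': [[-0.018, -1.0, -0.015], [-0.991, 0.02, -0.136], [0.136, 0.012, -0.991]], 't': [88.258, 595.581, 1125.244]}
wrist {'mtx': [[336.573, 0.0, 318.077], [0.0, 336.573, 233.255], [0.0, 0.0, 1.0]], 'k1': -0.063, 'R': [[-0.443, -0.896, 0.002], [-0.849, 0.42, 0.321], [-0.288, 0.141, -0.947]], 't': [624.679, -41.403, 381.364]}
```

View pics/top0.png

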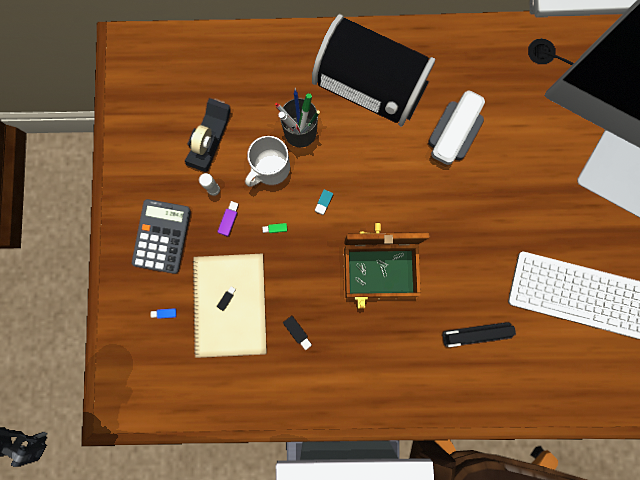

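View pics/side0.png

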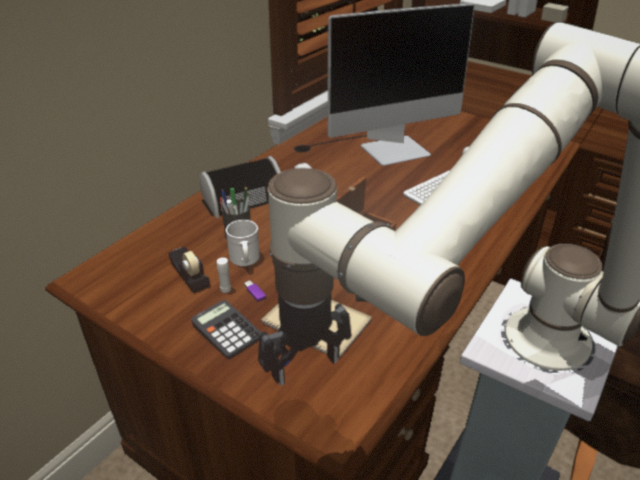

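View pics/wrist0.png

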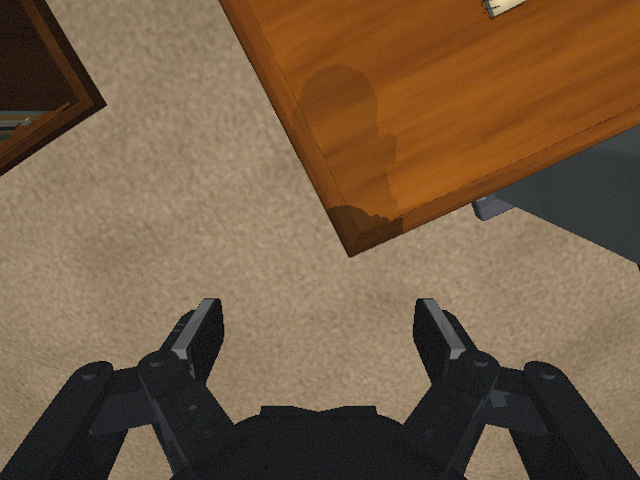

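```bash
cat > h.py <<'E'
import numpy as np, cv2, json
from bench import arm
from scipy.spatial.transform import Rotation as Rn
def undist(P,u,v):
    m=P['mtx']; x=(u-m[0][2])/m[0][0]; y=(v-m[1][2])/m[1][1]
    k=P['k1']; rd=np.hypot(x,y); r=rd
    for _ in range(20): r=rd/(1+k*r*r)
    s=1/(1+k*r*r); return np.array([x*s,y*s,1.])
def ray(P,u,v):
    R=np.array(P['R']);t=np.array(P['t']); return -R.T@t, R.T@undist(P,u,v)
def onz(P,u,v,z):
    o,d=ray(P,u,v); return o+d*(z-o[2])/d[2]
def atd(P,u,v,dep):
    R=np.array(P['R']);t=np.array(P['t']); return R.T@(undist(P,u,v)*dep-t)
def proj(P,X):
    c=np.array(P['R'])@np.asarray(X,float)+np.array(P['t']); x,y=c[:2]/c[2]; s=1+P['k1']*(x*x+y*y)
    m=P['mtx']; return np.array([m[0][0]*x*s+m[0][2],m[1][1]*y*s+m[1][2]])
def totool(dX,s=None):
    s=s or arm.read_state(); return Rn.from_quat(s['ee_rot']).inv().apply(dX)
def yaw_y():  # world angle (deg) of tool y
    R=Rn.from_quat(arm.read_state()['ee_rot']).as_matrix(); return np.degrees(np.arctan2(R[1,1],R[0,1]))
E
python3 - <<'E'
import cv2
im=cv2.imread('pics/top0.png')
cv2.imwrite('pics/z1.png',cv2.resize(im[215:315,320:440],None,fx=6,fy=6,interpolation=cv2.INTER_CUBIC))
cv2.imwrite('pics/z2.png',cv2.resize(im[240:365,180:320],None,fx=5,fy=5,interpolation=cv2.INTER_CUBIC)[:600])
E
python3 - <<'E'
from h import *
P=arm.camera_params('top'); d=np.load('pics/top0.npy'); im=cv2.imread('pics/top0.png')
g=cv2.cvtColor(im,cv2.COLOR_BGR2GRAY)
for nm,(x0,y0,x1,y1),z in (('stick',(205,275,250,320),18),('big',(275,310,315,355),8)):
    m=(im[y0:y1,x0:x1].max(2)<75).astype(np.uint8)
    n,l,st,c=cv2.connectedComponentsWithStats(m); i=1+st[1:,4].argmax()
    cnt=np.argwhere(l==i)[:,::-1]+[x0,y0]; W=np.array([onz(P,u,v,z)[:2] for u,v in cnt])
    r=cv2.minAreaRect(W.astype(np.float32)); print(nm,cnt.mean(0),r, 'depth z',np.median([atd(P,u,v,d[v,u])[2] for u,v in cnt]))
    print(np.round(cv2.boxPoints(r)))
E
```

```text
stick [224.46938776 300.70068027] ((477.1785888671875, 261.6864929199219), (16.873498916625977, 37.817928314208984), 57.27043914794922) depth z 17.436126126252766
[[457. 265.]
 [489. 244.]
 [498. 259.]
 [466. 279.]]
big [294.81155015 329.43161094] ((415.0181579589844, 115.56948852539062), (55.80274200439453, 25.697498321533203), 35.633941650390625) depth z 11.043302710619058
[[385. 110.]
 [400.  89.]
 [445. 121.]
 [430. 142.]]
```

View pics/z1.png

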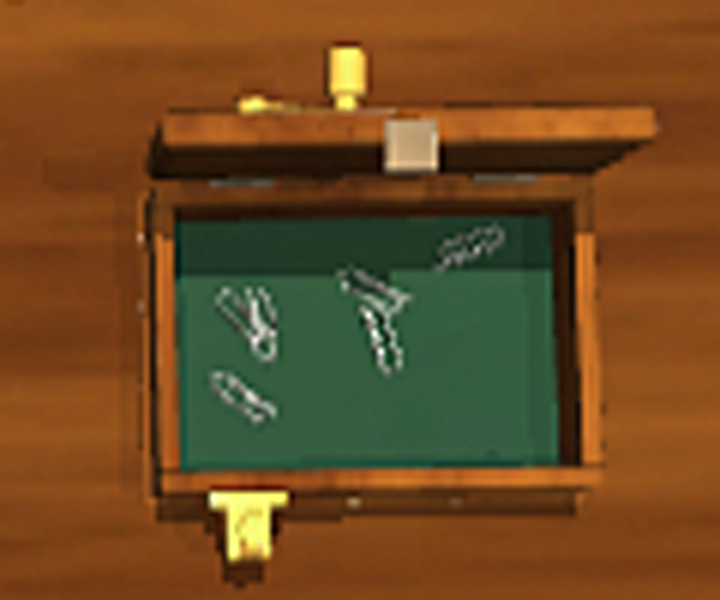

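View pics/z2.png

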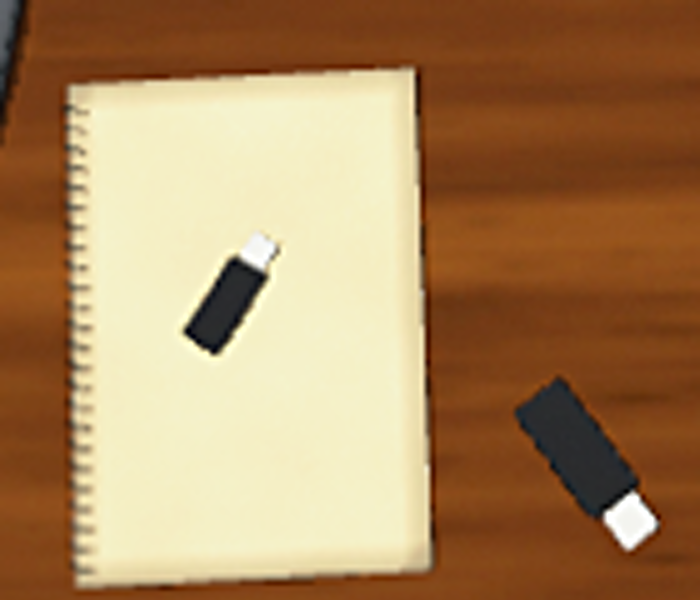

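Run:
```python
from h import *
P=arm.camera_params('top'); d=np.load('pics/top0.npy'); im=cv2.imread('pics/top0.png')
H=np.zeros((100,120,3))
for v in range(215,315):
    for u in range(320,440): H[v-215,u-320]=atd(P,u,v,d[v,u])
z=H[...,2]
for v in range(224,310,3): print(v,' '.join('%3d'%a for a in z[v-215,20:105:3]))
m=((z>51)&(z<60)).astype(np.uint8)
n,l,st,c=cv2.connectedComponentsWithStats(m); i=1+st[1:,4].argmax(); q=H[l==i]
print(len(q),np.percentile(q,[2,98],axis=0)); r=cv2.minAreaRect(q[:,:2].astype(np.float32)); print(r,cv2.boxPoints(r))
hsv=cv2.cvtColor(im[215:315,320:440],cv2.COLOR_BGR2HSV)
y=((hsv[...,0]>22)&(hsv[...,0]<34)&(hsv[...,1]>110)&(hsv[...,2]>120)).astype(np.uint8)
n,l,st,c=cv2.connectedComponentsWithStats(y)
for i in range(1,n):
    if st[i,4]>3: print('brass',st[i],c[i]+[320,215]); print(np.round(H[l==i].mean(0)),np.round(H[l==i].max(0)),np.round(H[l==i].min(0)))
```

```text
224   0  -3   0  -3  -1   2   1   2   0   1   0  -2 102 101   2   1  -3 1196  -2  -1   2  -2   2   0   2   0  -2  -2  -3
227  -2  -1  -2   0   2   0   2   2  -1   0   1  -1 100 100   1   0   1   0   0   1  -2  -1   4  -3  -3   2   1  -1  -3
230  -2  -5   0  -5   1   2   0  -4   0  -2   1  -1  97  99   4  -1  -1   0   0   2   0   2   0   0  -5  -1   0   0   0
233  -1  -1   0   0  -1 162 160 164 166 159 163 165 163 163 162 163 163 167 164 164 163 162 163 162 162 162 163 161 1196
236   0   2 146 165 163 162 165 162 168 162 163 164 167 162 164 162 164 165 160 163 161 160 164 168 163 159 164 164 162
239   0   0 141 161 161 164 160 161 156 157 157 158 157 156 155 166 166 164 147 149 151 148 150 146 143 147 143 144 142
242   0   1 108 113 106 107 107 104 110 100 105 103 100  97 103 165 166 165  98  93  95  91  93  90  95  89  90   0  -1
245  -2   2   4  -2  -1  55  56  56  56  46  57  55  51  55  59  54  58  52  52  54  53  57  52  56  50  53  56  -2  -3
248  -1   1  56  53  53  55  55  57  56  52  55  55  52  55  52  52  55  53  43  54  53  48  51  48  42  56  56   1  -3
251  -1   4  54   
[... 2279 characters left out ...]
0  -3  -1   1   3   0   3   0   0  -1   1   0   1  -1   5   1  -5   2   5   0   0   0   1   3  -2   0   0
855 [[ 468.56516664 -140.47677984   51.29632301]
 [ 584.21602927    7.75215444   58.74843253]]
((521.6649780273438, -66.33482360839844), (126.94011688232422, 150.35816955566406), 0.14678801596164703) [[ 458.0025      8.681411]
 [ 458.38776  -141.67628 ]
 [ 585.32745  -141.35106 ]
 [ 584.9422      9.006638]]
brass [56  8  4 10 35] [377.42857143 227.05714286]
[609. -51. 132.] [ 622.   63. 1197.] [438. -58.  95.]
brass [41 16  3  3  5] [362. 232.]
[600. -22. 128.] [603. -19. 160.] [593. -24. 118.]
brass [35 82 13 11 80] [361.05  300.875]
[470. -19.  88.] [ 478.   63. 1197.] [438. -36.  -4.]
```

Run:
```python
from h import *
s=arm.read_state(); p=s['position']; print(p, 'yaw tool y',yaw_y())
R=Rn.from_quat(s['ee_rot']).as_matrix(); print(R.round(3))
print('shift',totool(np.array([477,262,330])-p).round(1))
# angle: tool z down so +spin turns world yaw by -spin
print('spin needed', [yaw_y()-a for a in (57,-123,237)])
```

```text
[277.26073925 559.97024351 403.88030328] yaw tool y -116.35133723626748
[[ 0.896 -0.444 -0.001]
 [-0.444 -0.896 -0.002]
 [ 0.     0.002 -1.   ]]
shift [311.2 178.2  74.2]
spin needed [np.float64(-173.35133723626748), np.float64(6.648662763732517), np.float64(-353.35133723626745)]
```

```bash
python3 -m jog '[[[45,26,0,1],[97,55,10,3],[148,85,25,5],[200,115,40,6.6],[250,143,55,6.6]]]' 60
python3 - <<'E'
from h import *
s=arm.read_state(); print(s['contact_force'],totool(np.array([477,262,300])-s['position']).round(1), yaw_y())
E
```

```text
clock: 0.78
position: [438.4, 319.0, 348.7]
ee_rot: [0.959, -0.284, -0.0, 0.001]
contact_force: [0.5, -0.0, -0.3]
gripper_width: 60.0
[ 0.45594655 -0.04033954 -0.31092603] [63.3 26.7 48.7] -122.94558932640544
```

```bash
python3 -m jog '[[[30,13,20,0],[63,27,49,0],[63,27,49,0],[63,27,49,0],[63,27,49,0]]]'
python3 - <<'E'
from h import *
s=arm.read_state(); P=arm.camera_params('wrist'); im,d=arm.get_image('wrist'); cv2.imwrite('pics/w1.png',im)
m=(im.max(2)<70).astype(np.uint8); m[260:]=m[260:]*0 if False else m[260:]
n,l,st,c=cv2.connectedComponentsWithStats(m)
for i in range(1,n):
    if st[i,4]>300: print(st[i],c[i].round(), onz(P,*c[i],18).round(1))
print(s['position'],yaw_y(), 'grasp proj',proj(P,[477,262,18]), proj(P,s['position']+[0,0,-155]))
E
```

```text
clock: 1.4
position: [476.4, 263.0, 300.7]
ee_rot: [0.959, -0.283, 0.0, -0.0]
contact_force: [0.4, 0.5, -0.5]
gripper_width: 60.4
[ 585    0   55   48 2007] [616.  19.] [494.7   2.8  18. ]
[  68   57  107  177 2316] [121. 133.] [619.2 345.3  18. ]
[ 80 131  27  24 400] [ 93. 142.] [626.6 368.   18. ]
[ 56 143  28  23 389] [ 70. 154.] [631. 390.  18.]
[ 35 155  26  22 363] [ 47. 165.] [635.4 411.9  18. ]
[ 94 154  27  23 358] [107. 165.] [607.7 370.6  18. ]
[ 472  164   75   52 2187] [509. 190.] [424.5 121.5  18. ]
[108 177  26  22 338] [121. 187.] [589.1 373.3  18. ]
[121 198  26  21 313] [134. 208.] [570.8 375.9  18. ]
[ 305  201   23   49 1050] [316. 225.] [481.7 262.7  18. ]
[    6   290   634   190 55053] [322. 416.] [311.3 366.1  18. ]
[476.41120678 262.97808531 300.73291605] -122.8577309497809 grasp proj [319.68920848 228.92396078] [319.61597627 322.35676786]
```

View pics/w1.png

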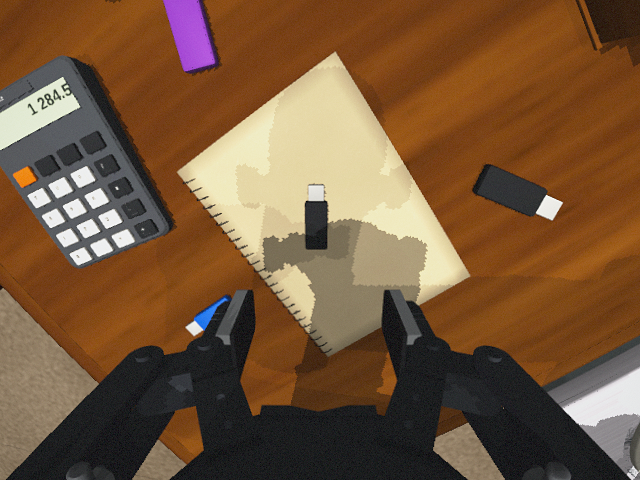

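```bash
python3 -m jog '[[[1,0,40,0],[2,-1,75,0],[3,-1,95,0],[3,-1,106,0],[3,-1,106,0]]]' 34; python3 -m jog '[[[0,0,3,0],[0,0,6,0],[0,0,8,0],[0,0,8.5,0],[0,0,8.5,0]]]' 34
python3 - <<'E'
from h import *
s=arm.read_state(); P=arm.camera_params('wrist'); im,d=arm.get_image('wrist'); cv2.imwrite('pics/w2.png',im); print(s['contact_force'])
E
```

```text
clock: 2.08
position: [479.3, 262.6, 194.6]
ee_rot: [0.959, -0.282, 0.0, 0.0]
contact_force: [0.1, 0.3, 0.4]
gripper_width: 34.0
clock: 2.7
position: [479.4, 262.6, 186.1]
ee_rot: [0.959, -0.282, 0.0, 0.0]
contact_force: [-0.6, 0.5, -0.2]
gripper_width: 34.0
[-0.62277975  0.46460056 -0.1536495 ]
```

View pics/w2.png

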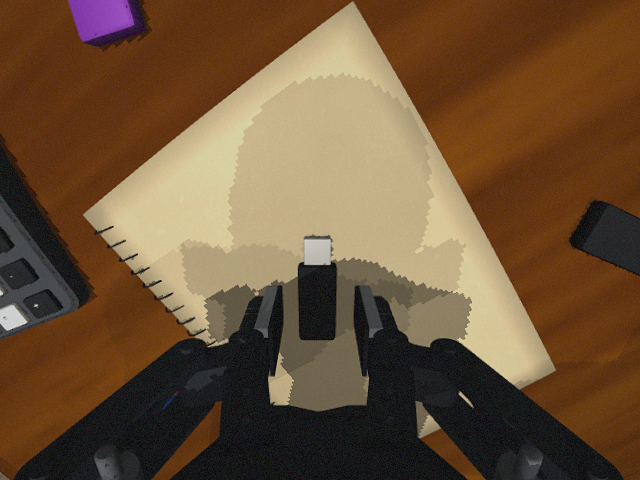

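Stick body (x 299-336, y 262-340) sits centred between the pads. Close and lift.

```bash
python3 -m jog '[[[0,0,0.5,0],[0,0,0.5,0],[0,0,0.5,0],[0,0,0.5,0],[0,0,0.5,0]]]' 8; python3 -m jog '[[[0,0,-10,0],[0,0,-40,0],[0,0,-80,0],[0,0,-110,0],[0,0,-110,0]]]'
python3 - <<'E'
from h import *
s=arm.read_state(); im,d=arm.get_image('wrist'); cv2.imwrite('pics/w3.png',im); print(s['contact_force'],s['joints'])
E
```

```text
clock: 3.38
position: [479.5, 262.8, 186.0]
ee_rot: [0.959, -0.282, 0.001, -0.0]
contact_force: [-1.0, -0.6, 5.6]
gripper_width: 15.6
clock: 4.0
position: [479.8, 263.1, 298.8]
ee_rot: [0.959, -0.282, 0.002, -0.003]
contact_force: [-0.4, 0.3, -1.0]
gripper_width: 15.6
[-0.42252374  0.31019894 -1.0278376 ] [ 0.79822121  0.35450149 -0.33221601  0.00152059 -0.87719934  0.1993457 ]
```

View pics/w3.png

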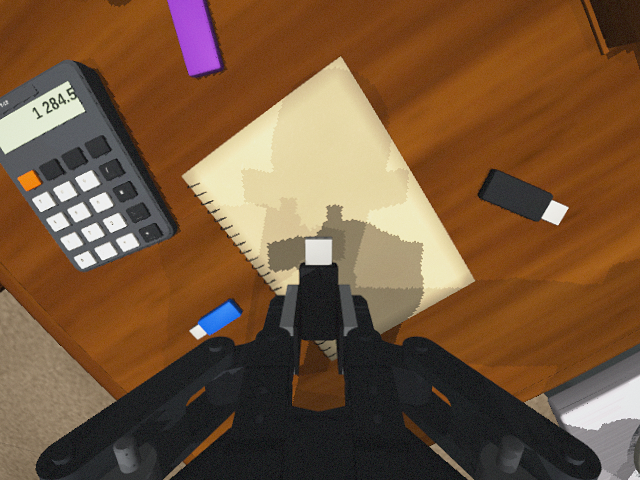

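Run:
```python
from h import *
s=arm.read_state(); P=arm.camera_params('wrist'); c=-np.array(P['R']).T@np.array(P['t']); print('cam in tool',totool(c-s['position']))
print(totool(np.array([500,-70,320])-s['position']).round(1),yaw_y())
```

```text
cam in tool [82.76873334 -0.59378242 30.31768638]
[197.8 268.3 -23.6] -122.81690761806757
```

```bash
python3 -m jog '[[[33,45,-5,10],[66,89,-10,20],[99,134,-15,30],[132,179,-20,40],[165,224,-22,50]]]'
python3 - <<'E'
from h import *
s=arm.read_state(); print(totool(np.array([500,-70,320])-s['position']).round(1),yaw_y(),yaw_y()+180)
E
```

```text
clock: 4.68
position: [495.9, -16.8, 317.5]
ee_rot: [0.748, -0.664, -0.0, -0.001]
contact_force: [1.1, 0.1, -0.2]
gripper_width: 15.8
[53.3  2.3 -2.6] -173.14196341492791 6.858036585072085
```

```bash
python3 -m jog '[[[25,1,-10,4],[53,2,-20,7],[53,2,-20,7],[53,2,-20,7],[53,2,-20,7]]]'
python3 - <<'E'
from h import *
s=arm.read_state(); im,d=arm.get_image('wrist'); cv2.imwrite('pics/w4.png',im);np.save('pics/w4.npy',d); print(s['position'],yaw_y())
import pickle; pickle.dump(arm.camera_params('wrist'),open('pics/w4.pkl','wb'))
im,d=arm.get_image('side'); cv2.imwrite('pics/s4.png',im)
E
```

```text
clock: 5.3
position: [500.1, -68.9, 336.6]
ee_rot: [-0.707, 0.708, 0.001, 0.0]
contact_force: [-0.6, 0.1, 0.8]
gripper_width: 16.0
[500.08411665 -68.92885451 336.63872737] 179.94451273127973
```

View pics/w4.png

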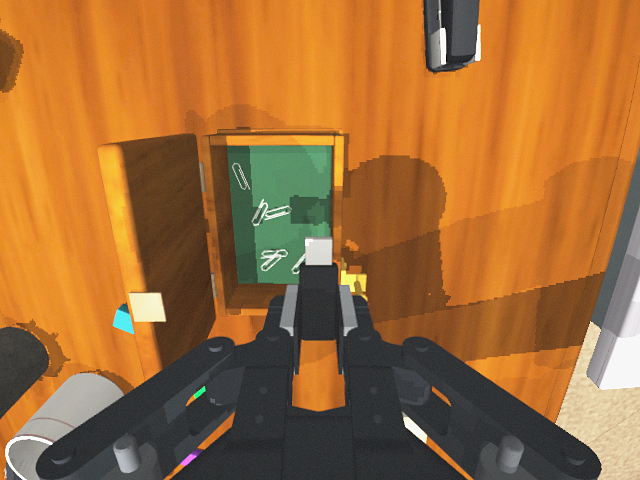

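View pics/s4.png

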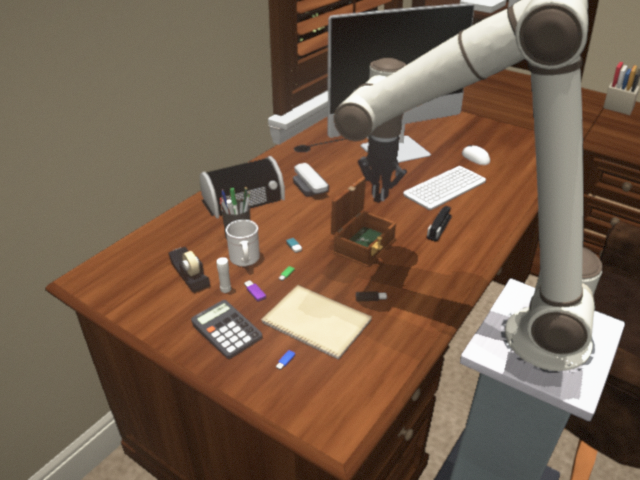

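Run:
```python
from h import *
import pickle
P=pickle.load(open('pics/w4.pkl','rb')); d=np.load('pics/w4.npy')
H=np.array([[atd(P,u,v,d[v,u]) for u in range(190,400)] for v in range(110,330)])
z=H[...,2]
m=(abs(z-55)<4).astype(np.uint8); n,l,st,c=cv2.connectedComponentsWithStats(m); i=1+st[1:,4].argmax()
q=H[l==i]; print(st[i],np.percentile(q,[1,99],axis=0)); print(cv2.minAreaRect(q[:,:2].astype(np.float32)))
print('outer far edge y (z~55) by column:')
for u in range(215,345,16):
    col=[(v,H[v-110,u-190]) for v in range(118,160) if abs(H[v-110,u-190,2]-55)<4]
    if col: print(u,col[0][0],col[0][1].round(),col[-1][0],onz(P,u,col[0][0],55).round(1))
print('front edge:')
for v in range(140,265,16):
    row=[u for u in range(320,365) if abs(H[v-110,u-190,2]-55)<4]
    if row: print(v,row[0],row[-1],onz(P,row[0],v,55).round(1),onz(P,row[-1],v,55).round(1))
print('back rim')
for v in range(150,300,20):
    row=[u for u in range(195,235) if abs(H[v-110,u-190,2]-55)<4]
    if row: print(v,row[0],row[-1],onz(P,row[0],v,55).round(1),onz(P,row[-1],v,55).round(1))
im=cv2.imread('pics/w4.png'); cv2.imwrite('pics/z4.png',cv2.resize(im[110:320,90:400],None,fx=2.5,fy=2.5))
hsv=cv2.cvtColor(im,cv2.COLOR_BGR2HSV)
```

```text
[   9   25  167  180 5038] [[ 463.26288483 -140.227674     51.40675589]
 [ 587.17287266    7.64229092   58.49842813]]
((524.8993530273438, -65.87700653076172), (127.96427917480469, 149.24610900878906), 0.37584710121154785)
outer far edge y (z~55) by column:
215 136 [ 575. -140.   56.] 145 [ 575.1 -140.    55. ]
231 136 [ 563. -140.   56.] 145 [ 563.3 -139.8   55. ]
247 136 [ 552. -140.   55.] 144 [ 551.7 -139.7   55. ]
263 135 [ 540. -140.   55.] 144 [ 540.  -140.4   55. ]
279 135 [ 528. -140.   54.] 144 [ 528.4 -140.3   55. ]
295 135 [ 517. -140.   55.] 144 [ 516.9 -140.3   55. ]
311 135 [ 505. -140.   54.] 144 [ 505.3 -140.2   55. ]
327 135 [ 494. -140.   54.] 144 [ 493.8 -140.2   55. ]
343 137 [ 482. -139.   54.] 148 [ 482.2 -138.8   55. ]
front edge:
140 320 343 [ 498.8 -136.7   55. ] [ 482.2 -136.7   55. ]
156 335 342 [ 487.8 -125.3   55. ] [ 482.7 -125.3   55. ]
172 334 343 [ 488.4 -113.5   55. ] [ 481.7 -113.5   55. ]
188 334 342 [ 488.2 -101.5   55. ] [ 482.2 -101.5   55. ]
204 334 342 [488. -89.  55.] [481.9 -89.1  55. ]
220 333 342 [488.6 -76.2  55. ] [481.6 -76.2  55. ]
236 333 341 [488.4 -63.   55. ] [482.1 -63.   55. ]
252 333 341 [488.2 -49.4  55. ] [481.8 -49.4  55. ]
back rim
150 201 212 [ 586.4 -130.1   55. ] [ 578.2 -130.    55. ]
170 202 213 [ 587.1 -115.4   55. ] [ 578.8 -115.3   55. ]
190 204 215 [ 587.2 -100.2   55. ] [ 578.7 -100.1   55. ]
210 207 217 [586.5 -84.4  55. ] [578.6 -84.4  55. ]
230 209 218 [586.6 -68.1  55. ] [579.4 -68.1  55. ]
250 211 220 [586.8 -51.   55. ] [579.4 -51.1  55. ]
270 214 222 [586.2 -33.3  55. ] [579.5 -33.3  55. ]
290 215 224 [587.3 -14.7  55. ] [579.6 -14.8  55. ]
```

View pics/z4.png

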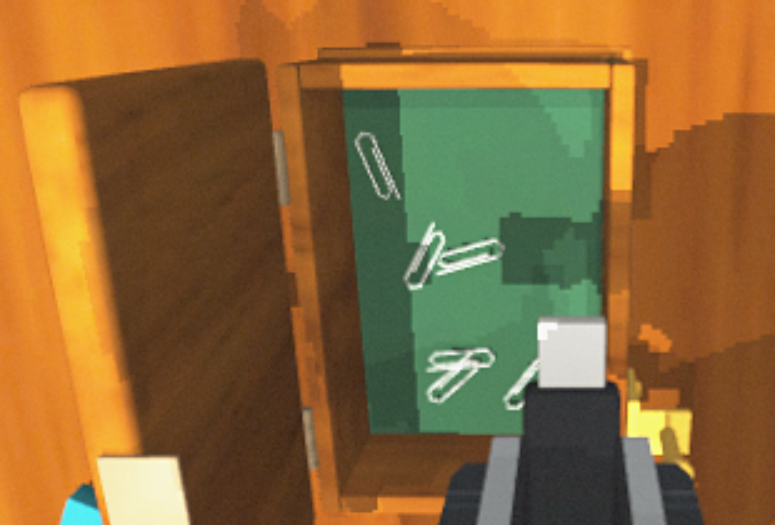

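```bash
python3 -m jog '[[[-7,-25,20,0],[-7,-25,60,0],[-7,-25,100,0],[-7,-25,135,0],[-7,-25,147,0]]]'; python3 -m jog '[[[0,0,0.5,0],[0,0,1,0],[0,0,1,0],[0,0,1,0],[0,0,1,0]]]' ; python3 -c "
from h import *
s=arm.read_state();im,d=arm.get_image('wrist'); cv2.imwrite('pics/w5.png',im);im,d=arm.get_image('side'); cv2.imwrite('pics/s5.png',im[100:340,250:570])"
```

```text
clock: 6.02
position: [524.5, -61.4, 188.0]
ee_rot: [-0.707, 0.707, 0.002, -0.001]
contact_force: [0.3, 0.4, 0.7]
gripper_width: 15.5
clock: 6.65
position: [524.6, -61.4, 187.4]
ee_rot: [-0.707, 0.707, 0.002, -0.001]
contact_force: [-0.7, 0.1, -0.0]
gripper_width: 15.3
```

View pics/w5.png

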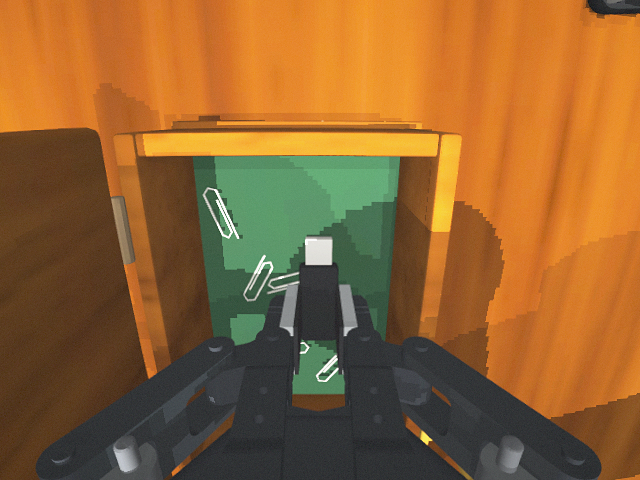

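View pics/s5.png

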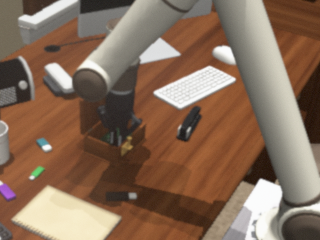

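The stick is within the box interior, plug at (318,250). Release and retreat upward.

```bash
python3 -m jog '[[[0,0,1,0],[0,0,1,0],[0,0,1,0],[0,0,0,0],[0,0,0,0]]]' 34;  python3 -m jog '[[[0,0,-30,0],[0,0,-80,0],[0,0,-130,0],[0,0,-160,0],[0,0,-160,0]]]'; python3 -c "
from h import *
s=arm.read_state();im,d=arm.get_image('wrist'); cv2.imwrite('pics/w6.png',im)
im,d=arm.get_image('top'); cv2.imwrite('pics/t6.png',im); print(s['joints'])"
```

```text
clock: 7.38
position: [524.5, -61.3, 187.3]
ee_rot: [-0.707, 0.707, 0.002, -0.001]
contact_force: [1.9, -0.4, 2.2]
gripper_width: 34.1
clock: 8.0
position: [524.9, -61.5, 349.3]
ee_rot: [-0.707, 0.707, 0.001, 0.0]
contact_force: [0.3, 1.3, -1.0]
gripper_width: 33.9
[ 0.18998855  0.27088674 -0.30857366 -0.00226666 -0.99190438 -0.18923232]
```

View pics/w6.png

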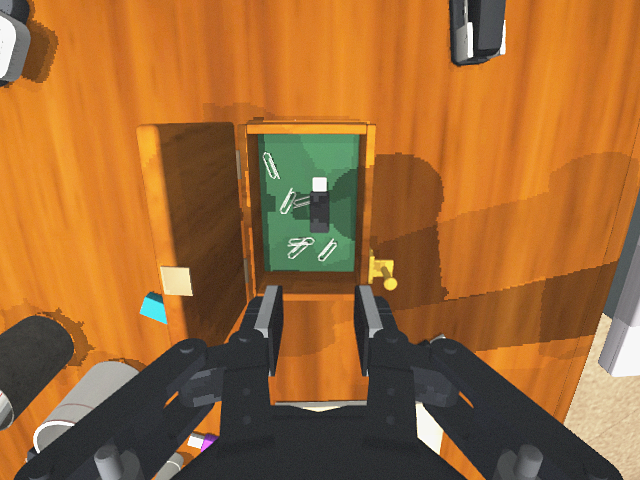

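Run:
```python
from h import *
d=np.load('pics/top0.npy'); P=arm.camera_params('top')
for v in range(231,242):
    r=np.array([atd(P,u,v,d[v,u]) for u in range(395,422)]); r=r[(r[:,2]>70)&(r[:,2]<180)]
    if len(r): print(v,len(r),np.median(r,0).round(1))
s=arm.read_state(); print(totool(np.array([650,-110,375])-s['position']).round(1))
```

```text
232 5 [ 592.8 -124.7  162.5]
233 27 [ 591.3 -104.4  163.7]
234 27 [ 589.4 -104.2  162.9]
235 27 [ 587.5 -104.   163.8]
236 27 [ 585.6 -103.9  163.8]
237 27 [ 583.7 -103.8  163.3]
238 27 [ 582.1 -104.3  162. ]
239 27 [ 582.2 -106.5  147.4]
240 27 [ 582.8 -109.3  129.1]
241 27 [ 583.2 -112.   111.8]
[  48.3 -125.6  -29.7]
```

```bash
python3 -m jog '[[[0,0,-20,0],[15,-40,-27,0],[30,-80,-27,0],[48,-125,-27,0],[48,-125,-27,0]]]' 0; python3 -m jog '[[[0,0,20,0],[0,0,40,0],[0,0,58,0],[0,0,58,0],[0,0,58,0]]]' ; python3 -c "
from h import *
s=arm.read_state();im,d=arm.get_image('top'); cv2.imwrite('pics/t7.png',im);im,d=arm.get_image('wrist'); cv2.imwrite('pics/w7.png',im);im,d=arm.get_image('side'); cv2.imwrite('pics/s7.png',cv2.resize(im[120:300,250:490],None,fx=3,fy=3))"
```

```text
clock: 8.72
position: [651.2, -110.7, 367.6]
ee_rot: [-0.706, 0.708, 0.005, -0.004]
contact_force: [-0.6, -0.3, -0.6]
gripper_width: 0.1
clock: 9.35
position: [650.4, -110.6, 310.2]
ee_rot: [-0.706, 0.708, 0.005, -0.004]
contact_force: [0.2, 1.1, 1.4]
gripper_width: 0.0
```

View pics/w7.png

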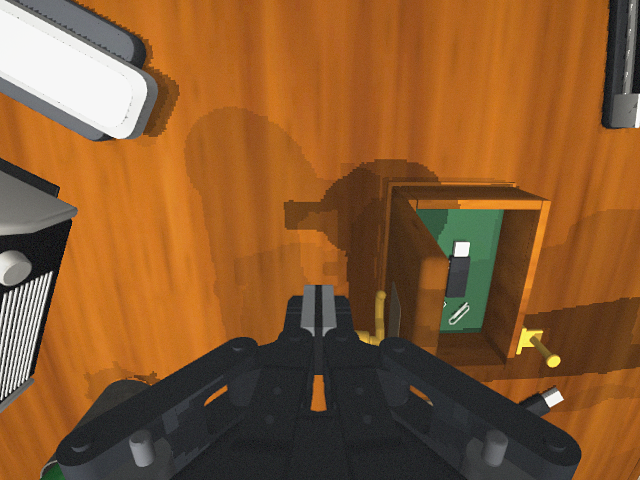

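View pics/s7.png

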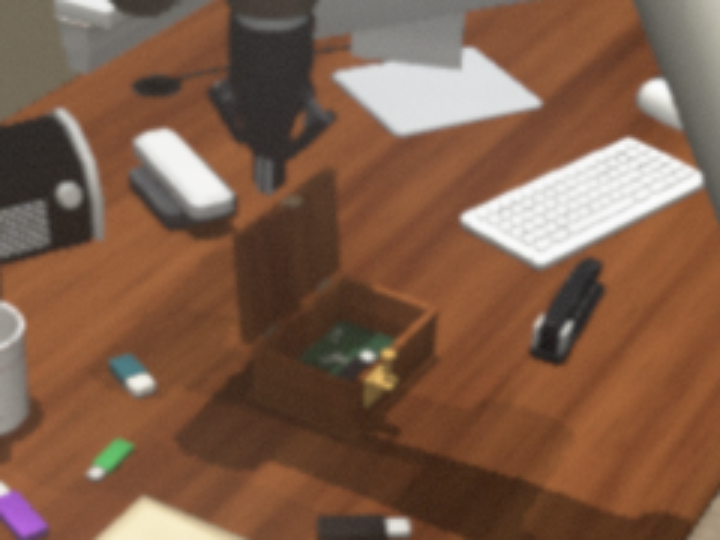

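```bash
python3 -m jog '[[[9,10,-4,0],[9,25,-4,0],[9,38,-4,0],[9,50,-5,0],[9,60,-6,0]]]'; python3 -c "
from h import *
im,d=arm.get_image('wrist'); cv2.imwrite('pics/w8.png',im)"
```

```text
clock: 10.12
position: [589.7, -119.5, 317.7]
ee_rot: [-0.706, 0.708, 0.005, -0.003]
contact_force: [1.0, -0.0, -0.4]
gripper_width: -0.1
```

View pics/w8.png

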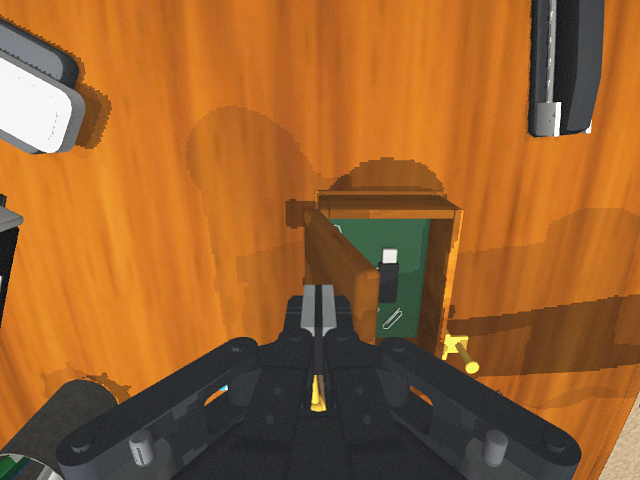

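```bash
python3 -m jog '[[[0,15,1,0],[0,28,5,0],[0,41,10,0],[0,55,20,0],[0,68,31,0]]]'; python3 -c "
from h import *
im,d=arm.get_image('wrist'); cv2.imwrite('pics/w9.png',im)"
```

```text
clock: 10.8
position: [519.6, -119.2, 287.2]
ee_rot: [-0.706, 0.708, 0.005, -0.004]
contact_force: [0.4, -0.0, 0.6]
gripper_width: -0.2
```

View pics/w9.png

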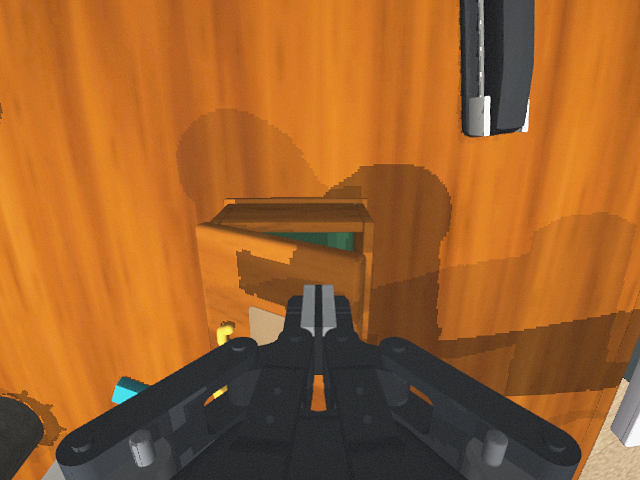

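```bash
python3 -m jog '[[[0,6,11,0],[0,11,22,0],[0,16,34,0],[0,18,44,0],[0,18,47,0]]]'; python3 -m jog '[[[0,0,2,0],[0,0,4,0],[0,0,6,0],[0,0,8,0],[0,0,8,0]]]';python3 -c "
from h import *
im,d=arm.get_image('wrist'); cv2.imwrite('pics/w10.png',im)"
```

```text
clock: 11.48
position: [498.6, -119.0, 240.0]
ee_rot: [-0.706, 0.708, 0.008, -0.006]
contact_force: [-7.3, 4.3, 24.9]
gripper_width: 0.0
clock: 12.1
position: [498.6, -118.7, 239.4]
ee_rot: [0.707, -0.707, -0.006, 0.007]
contact_force: [-17.0, 7.2, 53.0]
gripper_width: -0.1
```

View pics/w10.png

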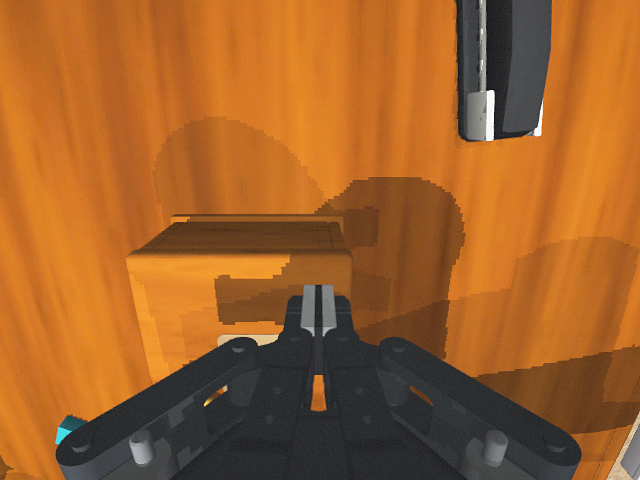

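```bash
python3 -m jog '[[[0,0,-30,0],[-40,-10,-80,0],[-85,-20,-100,0],[-120,-28,-100,0],[-120,-28,-100,0]]]' ; python3 -c "
from h import *
import pickle
s=arm.read_state();pickle.dump(arm.camera_params('wrist'),open('pics/w11.pkl','wb'));im,d=arm.get_image('wrist'); cv2.imwrite('pics/w11.png',im);np.save('pics/w11.npy',d)
im,d=arm.get_image('top'); cv2.imwrite('pics/t11.png',im)
print(s['position'],yaw_y())"
```

```text
clock: 12.78
position: [528.9, 3.3, 338.7]
ee_rot: [0.708, -0.706, -0.006, 0.007]
contact_force: [0.1, -0.1, -0.5]
gripper_width: 0.0
[528.85745786   3.28709484 338.65946374] -179.92758976405742
```

View pics/w11.png

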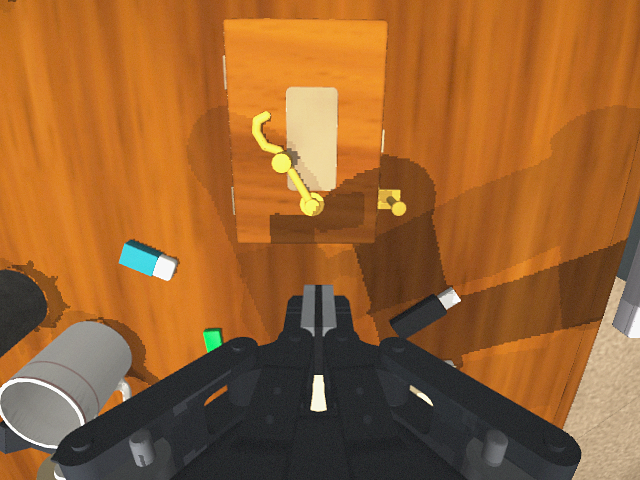

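Run:
```python
from h import *
import pickle
P=pickle.load(open('pics/w11.pkl','rb'));d=np.load('pics/w11.npy');im=cv2.imread('pics/w11.png')
h=cv2.cvtColor(im,cv2.COLOR_BGR2HSV); m=((h[...,0]>24)&(h[...,0]<34)&(h[...,1]>120)&(h[...,2]>120)).astype(np.uint8); m[260:]=0
c,_=cv2.findContours(m,cv2.RETR_EXTERNAL,cv2.CHAIN_APPROX_NONE)
for k in c:
    if len(k)>20: print(cv2.boundingRect(k))
H=np.full(d.shape+(3,),np.nan)
for v,u in np.argwhere(m>0): H[v,u]=atd(P,u,v,d[v,u])
def blob(name,u0,u1,v0,v1,z0,z1):
    s=np.zeros_like(m); Z=np.nan_to_num(H[...,2],nan=-1); s[v0:v1,u0:u1]=((Z>z0)&(Z<z1))[v0:v1,u0:u1]
    q=H[s>0]; uv=np.argwhere(s>0)[:,::-1]; print(name,len(q),q.mean(0).round(1),np.median(q[:,2]).round(1),uv.mean(0).round(1),uv.min(0),uv.max(0)); return uv.mean(0)
k=blob('knob',265,297,145,180,90,100); print(onz(P,*k,95))
k=blob('pivot',298,328,190,220,66,90); print(onz(P,*k,78))
k=blob('pin',388,412,195,222,75,86); print(onz(P,*k,81))
print('expected pivot',(528,-21),'pin',(467,-21))
t=[onz(P,u,v,67)[:2].round(1) for u,v in ((224,19),(386,20),(376,241),(239,241))]; print('lid corners',t)
```

```text
(393, 202, 11, 12)
(392, 191, 8, 9)
(272, 154, 51, 62)
(252, 111, 30, 42)
knob 280 [548.2 -53.2  95.4] 95.4 [280.9 162.8] [272 154] [290 172]
[548.21744166 -53.20704418  95.        ]
pivot 351 [531.  -22.9  73.5] 75.2 [308.9 202. ] [299 190] [322 215]
[530.98109291 -24.02592839  78.        ]
pin 99 [468.4 -20.8  81.4] 81.4 [398.2 207.7] [393 202] [403 213]
[468.32719266 -20.75255943  81.        ]
expected pivot (528, -21) pin (467, -21)
lid corners [array([ 584.8, -141.4]), array([ 481.3, -141.4]), array([479.7,   9.2]), array([584.5,   9.1])]
```

```bash
python3 -m jog '[[[20,-6,0,-10],[40,-12,10,-20],[55,-18,25,-30],[55,-18,39,-31.6],[55,-18,39,-31.6]]]' 30; python3 -c "
from h import *
s=arm.read_state();im,d=arm.get_image('wrist'); cv2.imwrite('pics/w12.png',im)
print(s['position'],yaw_y(),s['joints'])
print(totool(np.array([547.2,-51.7,253])-s['position']))"
```

```text
clock: 13.5
position: [544.7, -54.1, 297.2]
ee_rot: [0.872, -0.489, -0.01, 0.007]
contact_force: [-0.1, -0.3, 0.5]
gripper_width: 30.1
[544.73638717 -54.05212141 297.17445214] -148.44486274098165 [ 0.19652952  0.36264923 -0.3221437  -0.00425923 -0.90997343  0.35562216]
[-0.25918582 -4.18877995 44.10636043]
```

View pics/w12.png

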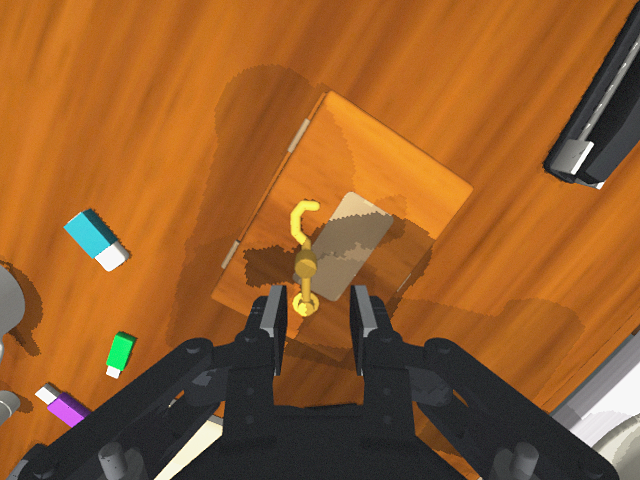

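```bash
cat >> h.py <<'E'
def tip(s=None):
    s=s or arm.read_state(); return s['position']+Rn.from_quat(s['ee_rot']).apply([0,0,168.])
E
python3 -c "
from h import *
s=arm.read_state();print(tip(),totool(np.array([547.2,-51.7,85])-tip()))"
```

```text
[541.48827666 -53.92904679 130.23849157] [ 1.55584444 -6.9123912  45.09891073]
```

```bash
python3 -m jog '[[[0,-3,8,0],[1,-7,16,0],[1,-7,22,0],[1,-7,22,0],[1,-7,22,0]]]'; python3 -c "
from h import *
s=arm.read_state();im,d=arm.get_image('wrist'); cv2.imwrite('pics/w13.png',im)
print(tip(),totool(np.array([547.2,-51.7,85])-tip()))"
```

```text
clock: 14.18
position: [551.3, -50.9, 276.2]
ee_rot: [0.873, -0.488, -0.009, 0.006]
contact_force: [-0.6, -0.2, -0.2]
gripper_width: 30.3
[547.64313752 -51.1219677  108.36211352] [ 0.49578535  0.23611839 23.36701276]
```

View pics/w13.png

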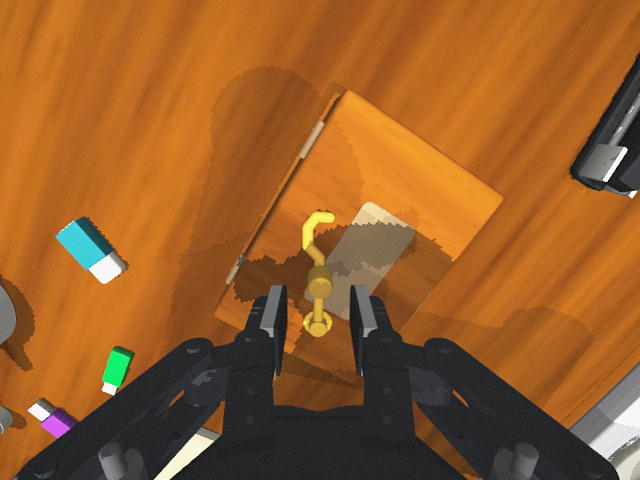

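```bash
python3 -m jog '[[[0,0,8,0],[0,0,16,0],[0,0,25,0],[0,0,25,0],[0,0,25,0]]]'; python3 -m jog '[[[0,0,0,0],[0,0,0,0],[0,0,0,0],[0,0,0,0],[0,0,0,0]]]' 19; python3 -c "
from h import *
s=arm.read_state();im,d=arm.get_image('wrist'); cv2.imwrite('pics/w14.png',im)
t=tip(s); print(t,s['contact_force'],yaw_y(),np.array([528.5,-21])-t[:2])"
```

```text
clock: 14.85
position: [550.8, -51.0, 251.3]
ee_rot: [0.873, -0.488, -0.009, 0.006]
contact_force: [-0.6, 0.2, 0.1]
gripper_width: 29.9
clock: 15.48
position: [550.9, -50.9, 251.3]
ee_rot: [0.873, -0.488, -0.009, 0.006]
contact_force: [-0.3, -0.4, -0.0]
gripper_width: 19.0
[547.27584877 -51.16030829  83.36586049] [-0.30557525 -0.43712013 -0.02978811] -148.43294436119382 [-18.77584877  30.16030829]
```

View pics/w14.png

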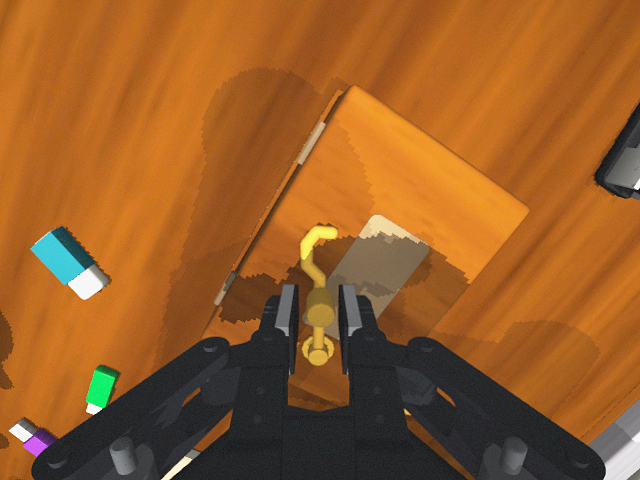

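```bash
python3 -m jog '[[[-0.3,5,0,8],[-1.4,9.9,0,16],[-3.1,14.6,0,24],[-5.5,19.1,0,32],[-8.4,23.1,0,40]]]';  python3 -c "
from h import *
s=arm.read_state();im,d=arm.get_image('wrist'); cv2.imwrite('pics/w15.png',im)
t=tip(s); v=np.array([528.5,-21])-t[:2]; print(t,s['contact_force'],yaw_y(),np.hypot(*v),np.degrees(np.arctan2(-v[1],-v[0])),totool(np.array([*v,0])))"
```

```text
clock: 16.15
position: [526.8, -55.8, 251.9]
ee_rot: [-0.651, 0.759, 0.006, -0.008]
contact_force: [0.6, 0.0, -0.4]
gripper_width: 19.1
[523.37142173 -56.07806389  83.90234569] [ 0.60098428  0.01999427 -0.41804632] 171.12156406922023 35.45099266961869 -98.31797925641493 [-35.44895637   0.34669312  -0.15549009]
```

View pics/w15.png

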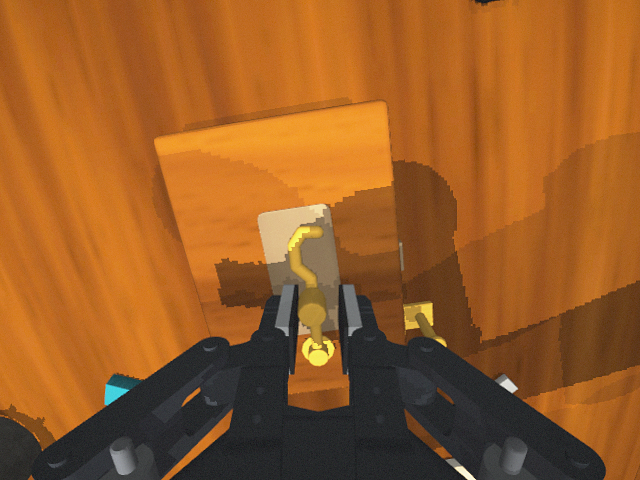

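```bash
python3 -m jog '[[[-0.3,5,0,8],[-1.4,9.9,0,16],[-3.1,14.6,0,24],[-5.5,19.1,0,32],[-8.4,23.1,0,40]]]';  python3 -c "
from h import *
s=arm.read_state();im,d=arm.get_image('wrist'); cv2.imwrite('pics/w16.png',im)
t=tip(s); v=np.array([528.5,-21])-t[:2]; print(t,s['contact_force'],yaw_y(),np.hypot(*v),np.degrees(np.arctan2(-v[1],-v[0])),totool(np.array([*v,0])))"
```

```text
clock: 16.82
position: [504.8, -43.9, 252.4]
ee_rot: [-0.35, 0.937, 0.003, -0.01]
contact_force: [0.9, -0.0, -0.9]
gripper_width: 18.9
[501.31060599 -44.16027835  84.41835214] [ 0.93798275 -0.03896272 -0.93420434] 130.81166900800142 35.71640575497447 -139.57521239088058 [-35.71043233  -0.2411476   -0.60705064]
```

View pics/w16.png

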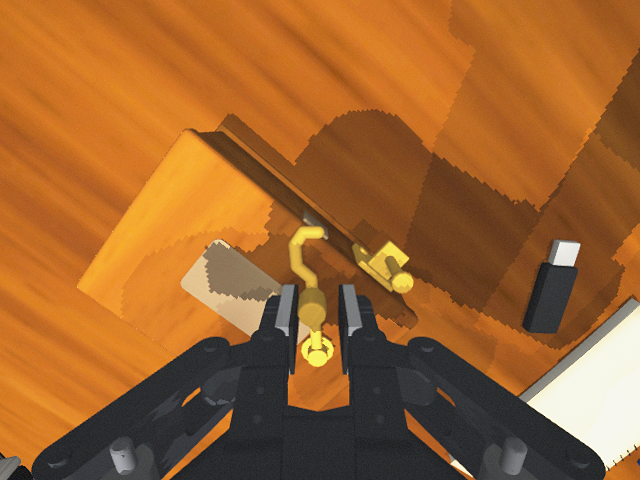

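```bash
python3 -m jog '[[[-0.3,4.4,0,7],[-1.1,8.7,0,14],[-2.4,12.9,0,21],[-4.2,16.9,0,28],[-6.5,20.6,0,35]]]';  python3 -c "
from h import *
s=arm.read_state();im,d=arm.get_image('wrist'); cv2.imwrite('pics/w17.png',im)
t=tip(s); v=np.array([528.5,-21])-t[:2]; print(t,s['contact_force'],yaw_y(),np.hypot(*v),np.degrees(np.arctan2(-v[1],-v[0])),totool(np.array([*v,0])))"
```

```text
clock: 17.5
position: [496.1, -23.8, 252.6]
ee_rot: [-0.051, 0.999, -0.0, -0.011]
contact_force: [0.7, -0.9, -0.1]
gripper_width: 19.2
[492.51518321 -24.0686524   84.64446943] [ 0.68898732 -0.87082918 -0.0516048 ] 95.65859300375561 36.11542145599177 -175.12581960523838 [-36.10399399  -0.49442554  -0.76212071]
```

View pics/w17.png

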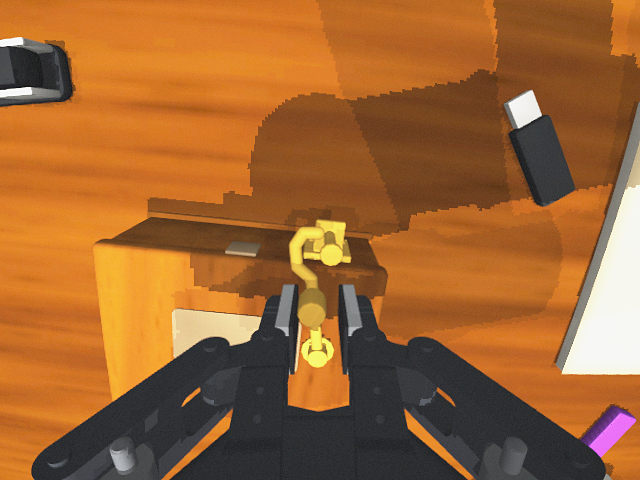

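```bash
python3 -m jog '[[[0,1.5,0,2],[-0.2,3,0,4],[-0.3,4.5,0,5],[-0.4,5.5,0,5],[-0.4,6,0,5]]]';  python3 -c "
from h import *
s=arm.read_state();im,d=arm.get_image('wrist'); cv2.imwrite('pics/w18.png',im)
t=tip(s); print(t,s['contact_force'],yaw_y())"
```

```text
clock: 18.18
position: [495.7, -17.5, 252.5]
ee_rot: [-0.006, 1.0, -0.001, -0.011]
contact_force: [-0.4, -1.5, 0.3]
gripper_width: 18.6
[492.11852577 -17.76108235  84.58619744] [-0.36631101 -1.5289695   0.26660551] 90.71763012698851
```

View pics/w18.png

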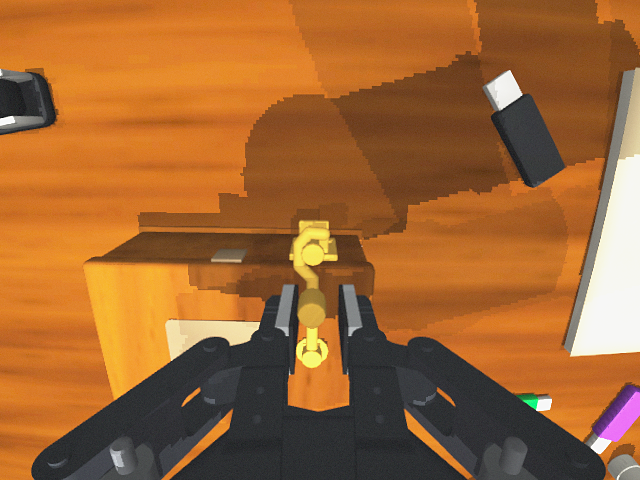

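```bash
python3 -m jog '[[[0,0.5,0,0],[0,1,0,0],[0,1.5,0,0],[0,2,0,0],[0,2,0,0]]]'; python3 -m jog '[[[0,0.5,0,0],[0,1,0,0],[0,1.5,0,0],[0,2,0,0],[0,2,0,0]]]'
```

```text
clock: 18.85
position: [495.8, -16.5, 252.5]
ee_rot: [-0.006, 1.0, -0.002, -0.011]
contact_force: [1.1, -9.0, -1.3]
gripper_width: 19.0
clock: 19.48
position: [495.8, -15.9, 252.6]
ee_rot: [-0.007, 1.0, -0.003, -0.011]
contact_force: [1.6, -10.3, -1.1]
gripper_width: 19.0
```

```bash
python3 -m jog '[[[0,1,0,0],[0,2,0,0],[0,3,0,0],[0,3.5,0,0],[0,3.5,0,0]]]'; python3 -c "
from h import *
s=arm.read_state();import pickle;pickle.dump(arm.camera_params('wrist'),open('pics/w19.pkl','wb'));im,d=arm.get_image('wrist'); cv2.imwrite('pics/w19.png',cv2.resize(im[190:390,210:430],None,fx=3,fy=3)); cv2.imwrite('pics/w19f.png',im)"
```

```text
clock: 20.1
position: [496.0, -14.7, 252.6]
ee_rot: [-0.007, 1.0, -0.005, -0.012]
contact_force: [4.9, -15.8, -2.5]
gripper_width: 19.2
```

View pics/w19.png

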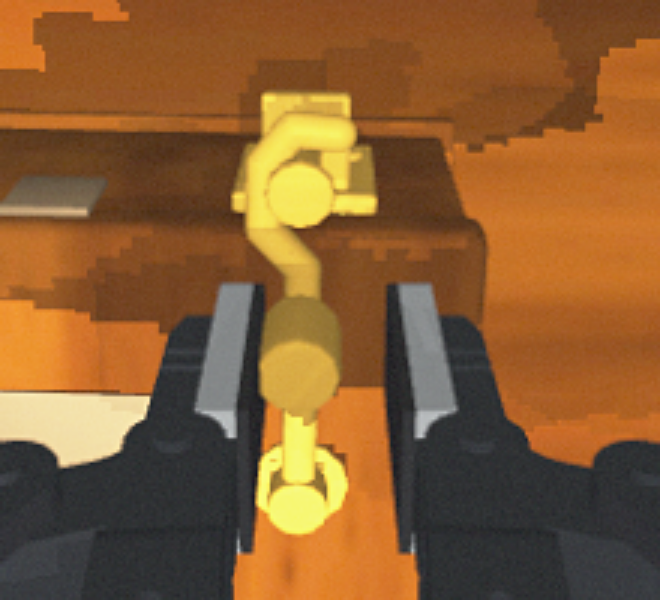

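```bash
python3 -m jog '[[[0,-2,0,0],[0,-4,0,0],[0,-5.5,0,0],[0,-5.5,0,0],[0,-5.5,0,0]]]'; python3 -c "
from h import *
print(tip());im,d=arm.get_image('wrist'); cv2.imwrite('pics/w20.png',cv2.resize(im[190:390,210:430],None,fx=3,fy=3))"
```

```text
clock: 20.78
position: [496.1, -19.9, 252.7]
ee_rot: [-0.007, 1.0, -0.005, -0.012]
contact_force: [0.6, -0.3, -0.2]
gripper_width: 19.1
[492.13438476 -21.58833631  84.74319674]
```

View pics/w20.png

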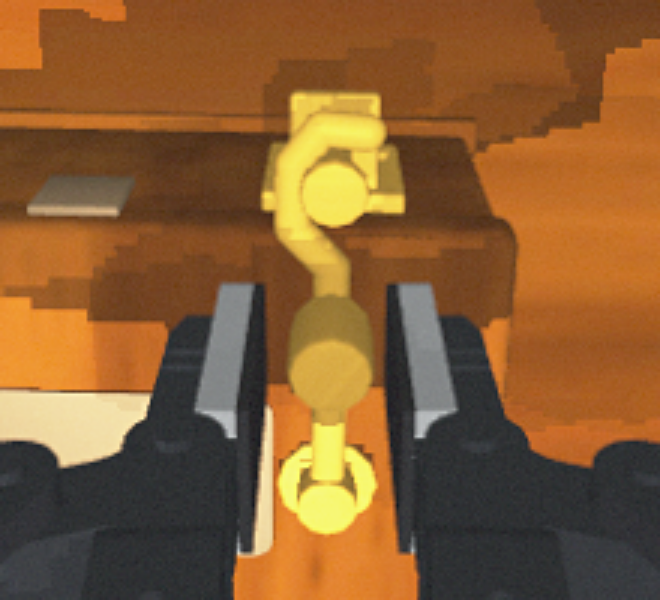

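Free of the knob (centred between the pads). Lift and check.

```bash
python3 -m jog '[[[0,0,-15,0],[0,0,-35,0],[0,0,-60,0],[-30,0,-85,0],[-50,0,-100,0]]]'
python3 - <<'E'
from h import *
P=arm.camera_params('wrist');im,d=arm.get_image('wrist'); cv2.imwrite('pics/w21.png',im)
t,_=arm.get_image('top'); cv2.imwrite('pics/t21.png',t)
h=cv2.cvtColor(im,cv2.COLOR_BGR2HSV); m=((h[...,0]>24)&(h[...,0]<34)&(h[...,1]>120)&(h[...,2]>120)).astype(np.uint8)
n,l,st,c=cv2.connectedComponentsWithStats(m); print([(st[i].tolist(),c[i].round()) for i in range(1,n) if st[i,4]>30])
H={ (u,v):atd(P,u,v,d[v,u]) for v,u in np.argwhere(m>0)}
k=np.array(list(H)); q=np.array(list(H.values()))
s=(q[:,2]>90)&(q[:,2]<100); print('knob',s.sum(),onz(P,*k[s].mean(0),95).round(1))
s=(q[:,0]<478)&(q[:,2]>78)&(q[:,2]<86); print('pin',s.sum(),onz(P,*k[s].mean(0),81).round(1))
b=[]
for v in range(0,480,3):
  for u in range(0,640,3):
    if d[v,u]>0:
        X=atd(P,u,v,d[v,u])
        if 482<X[0]<492 and -135<X[1]<-45 and X[2]>30: b.append(X[2])
print('lid front z',np.median(b),len(b))
E
```

```text
clock: 21.45
position: [549.4, -18.0, 353.1]
ee_rot: [-0.008, 1.0, -0.005, -0.011]
contact_force: [0.6, -0.4, -0.1]
gripper_width: 18.5
[]
knob 0 [nan nan nan]
pin 0 [nan nan nan]
lid front z 67.54094197726842 164<stdin>:8: RuntimeWarning: Mean of empty slice.
  ret = um.true_divide(
<stdin>:9: RuntimeWarning: Mean of empty slice.
```

View pics/w21.png

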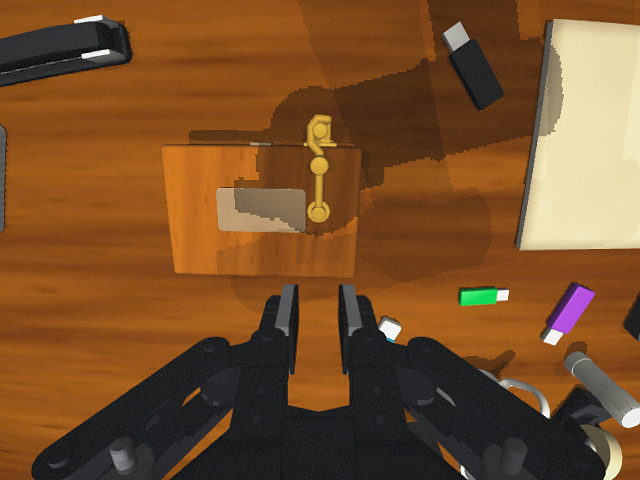

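View pics/t21.png

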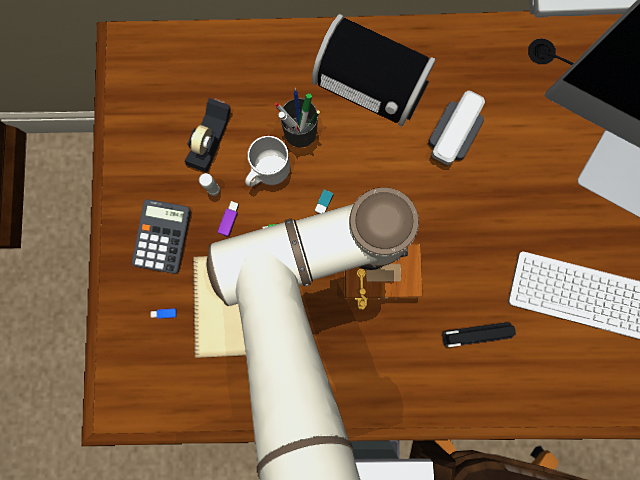

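Run:
```python
from h import *
P=arm.camera_params('wrist');im=cv2.imread('pics/w21.png')
z=im[100:230,280:360]; cv2.imwrite('pics/z21.png',cv2.resize(z,None,fx=4.5,fy=4.5,interpolation=cv2.INTER_CUBIC))
h=cv2.cvtColor(im,cv2.COLOR_BGR2HSV); m=((h[...,0]>17)&(h[...,0]<34)&(h[...,1]>90)&(h[...,2]>90)).astype(np.uint8)
for nm,(u,v),zz in (('knob',(319,165),95),('pivot',(318,211),78),('pin',(320,130),81)): print(nm,onz(P,u,v,zz).round(1))
```

```text
knob [492.  -19.9  95. ]
pivot [528.2 -20.2  78. ]
pin [469.4 -19.7  81. ]
```

View pics/z21.png

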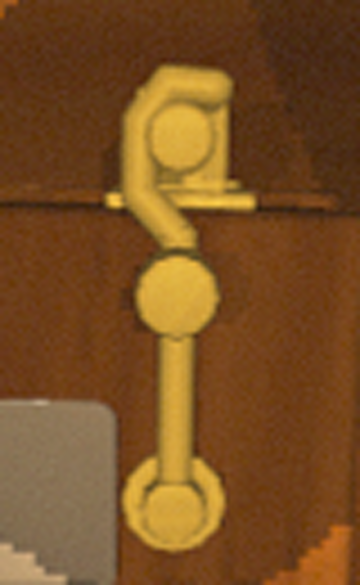

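```bash
python3 -c "
from bench import arm
print(arm.read_state()['joint_vel'].round(3)); print(arm.job_done())"
```

```text
[ 0.004 -0.006 -0.096 -0.033  0.01  -0.006]
the job is handed in; nothing more can be done
None
```

I put the small black memory stick in the box, pushed the lid shut, and swung the hook round to the pin. I handed the job in at about 21.5 s of the 72 s allowed.

- **Stick:** a wrist picture taken after release showed it lying flat on the box floor, before the lid came down.
- **Lid:** I pressed it down with about 53 N. Its front edge measured 67.5 mm high, against 67 mm for a shut lid.
- **Hook:** I pushed the knob with up to about 16 N until it stopped. After letting go, the hook's bent end was round the pin. Knob, pivot and pin measured y = -19.9, -20.2 and -19.7 mm, so the hook is within about 1° of home.
- **Clearance:** the gripper was about 100 mm clear, with no contact force, when I handed in. The arm still had a little residual joint motion, at most 0.1 rad/s.
- **Other things:** in the last pictures the other objects I could see looked unmoved. I only compared them by eye, and the arm hid part of the desk in the top view.
- **Disagreement:** the two cameras differed by up to about 5 mm on where the stick lay. I gripped at about the middle, and the grasp held.

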